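# Clear the lid, pack the bones and lock the chest

### The job

Move whatever lies on the lid of the closed teak chest into the shallow plywood tray, then open the lid and put all the bone models that lie on the table (column segments, jaw, long bone) inside the chest. When everything is in, shut the lid fully and push the brass lock plunger beside the chest all the way down, then let it spring back up; do not knock over or shove the blue glass bottle, the jar or the mug.

Things in the scene. Friction and masses are not known exactly. Their poses are not given: they have to be found in the camera images.
- chest: low teak chest fixed to the table, 190 (x) x 330 (y) x 78 mm high, walls and floor 8 mm thick (inside 174 x 314 mm); origin at the centre of its underside on the table, x axis points from the front wall to the hinge side (away from the robot), y to the left, yaw varies
- lid (a joint): hinge angle of the chest's lid in rad: 0 shut, grows as it opens upward, at most 1.9; the lid is a teak board 190 x 330 x 8 mm (top face 86.5 mm above the table when shut), 0.4 kg, hinged along the chest's far (+x) rim; the hinge is stiff, about 0.56 N m, so the lid stays where it is left; lifting it by the knob takes about 6 N
- lid_handle (a point): centre of the head of the brass knob on the lid: head 28 mm across and 16 mm long, stem 12 mm across; this point is 35 mm above the lid's top face and 30 mm behind its front edge, in the middle of its width; measured from point lid_hinge with the lid shut it lies 160 mm to the chest's -x and 43 mm up
- lid_hinge (a point): point on the hinge axis (parallel to the chest's y axis) at the middle of the far rim, 78.5 mm above the table
- plunger (a joint): stroke of the lock plunger in m: 0 up, 0.022 fully down; spring 2.7 N at rest to 9 N fully down; it springs back when let go
- plunger_top (a point): centre of the top face of the brass plunger, 32 mm across, upright, 88 mm above the table when up; it stands on a 56 x 56 x 50 mm teak block fixed to the left (+y) side wall of the chest, and goes straight down
- tray: shallow plywood tray fixed to the table, 180 (x) x 240 (y) x 28 mm high, walls and floor 6 mm thick; origin at the centre of its underside, yaw varies
- mount: walnut skull base mount, a slab 140 (x) x 56 (y) x 26 mm with a brass socket (26 mm across, 14 mm high) and two thin pins on top, 0.25 kg; origin at the centre of its underside; may be absent; starts on the lid
- screw_block: pale wooden block 110 (x) x 50 (y) x 34 mm with two brass hinge screws standing on it (tops at 52 mm), 0.2 kg; origin at the centre of its underside; may be absent; starts on the lid
- column_long: white plastic vertebra column segment of four vertebrae, about 122 (x) x 36 (y) x 36 mm (spines to 40 mm), 0.16 kg, lies flat with its length along x; origin at the centre of its underside; may be absent
- column_short: white plastic vertebra column segment of three vertebrae, about 94 (x) x 40 (y) x 40 mm (spines to 44 mm), 0.16 kg; origin at the centre of its underside; may be absent
- jaw: bone-coloured resin lower jaw lying flat, a U 97 (x) x 80 (y) mm; the chin bar, 20 mm thick in x, 56 mm wide in y, 30 mm high, lies at x = -37 mm, with 45 mm of clear width between the limbs behind it; limbs 12 mm thick run to x = +50 mm, their rear ends 44 mm high; origin at the underside, in the middle of the U; 0.12 kg; may be absent
- long_bone: bone-coloured resin long bone, 140 mm along x, shaft 22 mm across with its axis 17 mm above the origin, square knobbly ends 28 (x) x 38 (y) x 34 mm; origin at the centre of its underside; 0.14 kg; may be absent
- blue_bottle: blue glass bottle with a cork, 64 mm across, 160 mm tall, not to be disturbed; origin at the centre of its underside
- jar: glass jar with a steel cap, 76 mm across, 100 mm tall, not to be disturbed; origin at the centre of its underside
- mug: white mug, 80 mm across, 90 mm tall, not to be disturbed; origin at the centre of its underside

How it is judged:
By the outcome, as a careful person would: the job done as asked, in the order asked, and still so for the second after the job is handed in, with the robot touching nothing.
Of mount, screw_block only 1 to 2 are there at a start; the rules pass over those that are not, and their reading is None.
Of column_long, column_short, jaw, long_bone only 2 to 3 are there at a start; the rules pass over those that are not, and their reading is None.
At some moment in a run one of column_long, column_short, jaw, long_bone, mount, screw_block may be knocked a few centimetres aside while the robot is not near it.
Once in a run the grip may slacken for a moment while it holds something.
It also fails if it takes over 210 s, if anything falls off the work surface, if the arm or the gripper's body presses on something with over 40 N, if the wrist force passes 120 N, or if a joint passes its speed limit or range.

### The arm

A 6-joint arm with a two-finger parallel gripper is mounted at the origin on the work surface. World frame = base frame: x ahead of the robot, y to its left, z up, the work surface at z = 0. Lengths are in m, angles in rad, forces in N, time in s.
With the tool pointing down it reaches from about 0.35 to 0.875 m from the base axis. Payload 4.2 kg.
Tool frame: the origin (TCP) lies on the mounting face of the last link; the fingertips stand 182 mm ahead of it and the grasp point (between the pads) lies 164 mm ahead of it (bot.grip_depth is the z of the grasp point in the tool frame, in m); z points along the fingers, y is the line along which they close (so a half turn about z gives the same grasp; the last joint's range is limited). The gripper opens to 87 mm and grips with 3 to 60 N. Pads are 19 mm wide; open, the fingers measure 117 mm over their backs; the gripper's body (75 mm by 190 mm) begins 51 mm behind the grasp point.
Start: joints at [-0.898, 0.385, 0.008, 0, -1.194, -0.259], TCP at [0.251, -0.572, 0.405] pointing down, gripper open.
Joint ranges: [-3.14, 3.14], [-1.21, 2.06], [-1.07, 1.41], [-3.16, 2.05], [-2.99, -0.16], [-3.1, 3.1]. Speed limits (rad/s): [2.79, 2.79, 3.14, 3.14, 3.14, 3.14].

### API

Orientations are given as [roll, pitch, yaw] about the fixed x, y, z axes, in that order (R = Rz(yaw) Ry(pitch) Rx(roll)).
In Python, from rig import bot, jaws, read_camera, camera_model, order, current_clock, current_joint_pos, current_qvel, current_joint_efforts, current_eef_pos, current_tool_rot, current_force, current_moment, current_finger_gap, current_gripper_force gives the robot as it stands. The module is installed in compiled form; this text tells all that it offers. Calls block until the motion is done:
- bot.move_ptp(position, orientation): joint-space move of the TCP to a pose.
- bot.line_to(position, attitude=None, rate=0.15): straight line of the TCP; attitude=None keeps the orientation; rate is the mean speed in m/s.
- bot.goto_joints(angles): joint-space move.
- jaws.set_gripper(opening): opening from 0.0 (shut) to 1.0 (fully open); the grip force is fixed at half the most; returns when the fingers have stopped.
- bot.hold(seconds).
- bot.inverse_kinematics(position, orientation): joint angles nearest the present ones, or None.
- read_camera(name): name is "side" or "top" or "wrist"; returns the picture (384x512x3 uint8, red, green, blue); there is no depth.
- camera_model(name): a dict with "intrinsics" (3x3 intrinsics, pixels), "xyz" and "attitude" of the camera in the world; the wrist camera has in their place "tool_from_camera" (4x4, takes a point from camera to tool coordinates, whose origin is the TCP and whose axes are the flange's). Camera axes: x right, y down, z forward; pixel columns grow to the right and rows downward; lengths in m; the calibration is good to about 2 mm. A picture is of the moment at which its call begins: read the wrist's pose just before it. camera_model takes no time and is no camera call.
A pose or a line that the arm cannot do raises bot.Unreachable and nothing moves.
- order.close_job(): hands the job in; it is judged then, once.
Readings, each from a call of its own:
- current_clock(): time.
- current_joint_pos(): joint angles.
- current_qvel(): joint speeds.
- current_joint_efforts(): joint torques, N m.
- current_eef_pos(): TCP position.
- current_tool_rot(): TCP orientation.
- current_force(): force on the tool from outside, world axes, zero at the start.
- current_moment(): the same for the moment, N m.
- current_finger_gap(): opening from 0.0 (shut) to 1.0 (fully open).
- current_gripper_force(): force on a finger pad.
Only numpy, scipy, OpenCV 4.12 (cv2) and the standard library are available. Lean on these libraries where they do the work, as an engineer would, in place of code of your own. Each camera call takes 0.05 s, during which the arm holds its last target. There are 200 camera calls.

## Working session

There is one attempt and no reset: what is moved stays moved. The work goes in short steps, each a Python script; the robot and the scene stay as the last script left them, time stands still between calls to the robot, and variables do not carry over. Pictures are saved under pics/ and viewed, at most 14 in all, crops included, and the job is handed in when it is done.

```bash
mkdir -p pics; python3 - <<'E'
from rig import *
import cv2,numpy as np
for n in("top","side"):
    im=read_camera(n); cv2.imwrite(f"pics/{n}0.png",cv2.resize(im[:,:,::-1],(800,600),interpolation=cv2.INTER_CUBIC))
    m=camera_model(n); print(n,m)
print(camera_model("wrist")); print(current_clock(),current_eef_pos(),current_tool_rot(),current_finger_gap())
E
```

```text
top {'intrinsics': array([[348.82099285,   0.        , 260.23138432],
       [  0.        , 348.82099285, 193.66362718],
       [  0.        ,   0.        ,   1.        ]]), 'xyz': array([0.44198273, 0.07770155, 1.02679465]), 'attitude': array([-2.95688546, -0.00359805, -1.5667455 ])}
side {'intrinsics': array([[437.48345963,   0.        , 262.43703465],
       [  0.        , 437.48345963, 192.7595585 ],
       [  0.        ,   0.        ,   1.        ]]), 'xyz': array([0.41501662, 0.8529423 , 1.0417565 ]), 'attitude': array([-2.43392529,  0.01288844, -2.91661278])}
{'intrinsics': array([[333.22834663,   0.        , 252.92661573],
       [  0.        , 333.22834663, 194.8557051 ],
       [  0.        ,   0.        ,   1.        ]]), 'tool_from_camera': array([[-3.92311256e-04, -9.69406799e-01, -2.45459375e-01,
         6.66004282e-02],
       [ 9.99999921e-01, -3.95579546e-04, -3.59885399e-05,
        -2.88159129e-04],
       [-6.22111729e-05, -2.45459370e-01,  9.69406877e-01,
         1.93268122e-02],
       [ 0.00000000e+00,  0.00000000e+00,  0.00000000e+00,
         1.00000000e+00]])}
0.1 [ 0.25126523 -0.57207243  0.40376539] [ 3.13964142e+00 -1.16190955e-04 -2.72795848e+00] 0.9986496358691773
```

View pics/top0.png

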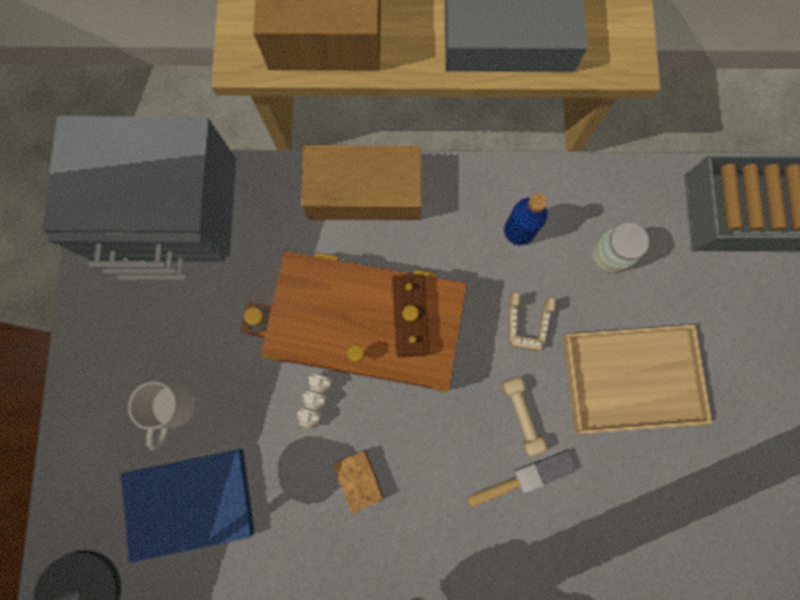

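View pics/side0.png

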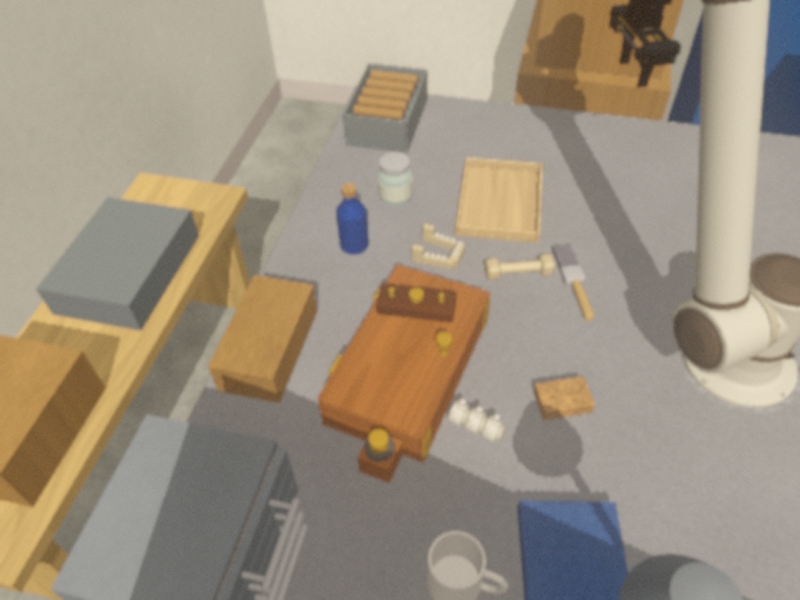

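Top view: lid corners about (285,253), (466,283), (448,391), (263,357). On the lid are the mount, socket (411,313), and the knob (355,353). The plunger is at (253,316), short column at (313,400), jaw chin at (527,344), long bone from (514,386) to (535,446), and tray at (566..711, 326..432). There is no screw block and no long column. The side view agrees.

```bash
cat > h.py <<'E'
from rig import *
import cv2,numpy as np
from scipy.spatial.transform import Rotation as R
D=0.164
def cam(n):
    m=camera_model(n); K=m["intrinsics"]
    if n=="wrist":
        T=np.eye(4);T[:3,:3]=R.from_euler('xyz',current_tool_rot()).as_matrix();T[:3,3]=current_eef_pos()
        T=T@m["tool_from_camera"]; return K,T[:3,:3],T[:3,3]
    return K,R.from_euler('xyz',m["attitude"]).as_matrix(),np.array(m["xyz"])
def bp(c,u,v,z,s=1.5625):
    K,A,p=c; d=A@np.linalg.solve(K,[(u+.5)/s-.5,(v+.5)/s-.5,1]); return p+d*(z-p[2])/d[2]
def proj(c,P,s=1.5625):
    K,A,p=c; q=K@(A.T@(np.asarray(P)-p)); return (q[:2]/q[2]+.5)*s-.5
def shot(n,f):
    c=cam(n); im=read_camera(n); cv2.imwrite(f"pics/{f}.png",cv2.resize(im[:,:,::-1],(800,600),interpolation=cv2.INTER_CUBIC)); np.savez(f"pics/{f}.npz",K=c[0],A=c[1],p=c[2]); return c
def load(f):
    d=np.load(f"pics/{f}.npz"); return d["K"],d["A"],d["p"]
def best_yaw(y):   # fingers close along tool y; yaw of tool x axis; pick half turn nearest start attitude comfort
    return y
# tool down, tool y (closing line) along world angle a
def att(a,prev=None):
    # R=Rz(yaw)Rx(pi): tool y -> Rz(yaw)*(-y) ; angle yaw-pi/2
    return [np.pi,0,a+np.pi/2]
def ik(pos,a):
    """choose half turn with q6 nearest 0; returns (attitude)"""
    best=None
    for k in(-1,0,1,2):
        o=att(a+k*np.pi); o[2]=(o[2]+np.pi)%(2*np.pi)-np.pi
        q=bot.inverse_kinematics(pos,o)
        if q is not None and (best is None or abs(q[5])<best[0]): best=(abs(q[5]),o,q)
    return best
E
python3 - <<'E'
from h import *
np.set_printoptions(precision=4,suppress=True)
c=cam("top"); s=cam("side")
def P(l,pts,z): print(l,[tuple(np.round(bp(c,u,v,z)[:2],4)) for u,v in pts], 'side', [tuple(np.round(proj(s,bp(c,u,v,z)),0)) for u,v in pts[:4]])
P("lid FL FR NR NL",[(285,253),(466,283),(448,391),(263,357)],.0865)
P("knob",[(355,353)],.1285)
P("socket",[(411,313)],.1265)
P("mountcorners",[(393,274),(427,276),(429,355),(397,357)],.1125)
P("col",[(319,381),(313,399),(308,419)],.025)
P("jaw chin,ends",[(527,344),(515,296),(551,301)],.03)
P("bone",[(514,386),(535,446)],.03)
P("tray",[(566,335),(696,326),(711,424),(578,432)],.028)
P("plunger",[(253,316)],.088)
P("mug bottle jar",[(152,410)],.09);P("bottle cork",[(537,202)],.16);P("jar",[(629,240)],.1)
E
```

```text
lid FL FR NR NL [(np.float64(0.7072), np.float64(0.2929)), (np.float64(0.6539), np.float64(-0.0293)), (np.float64(0.4653), np.float64(0.0044)), (np.float64(0.5217), np.float64(0.3224))] side [(np.float64(321.0), np.float64(397.0)), (np.float64(398.0), np.float64(264.0)), (np.float64(493.0), np.float64(292.0)), (np.float64(427.0), np.float64(435.0))]
knob [(np.float64(0.5254), np.float64(0.1603))] side [(np.float64(445.0), np.float64(338.0))]
socket [(np.float64(0.593), np.float64(0.0682))] side [(np.float64(418.0), np.float64(292.0))]
mountcorners [(np.float64(0.6633), np.float64(0.0993)), (np.float64(0.6601), np.float64(0.0407)), (np.float64(0.5241), np.float64(0.0377)), (np.float64(0.5205), np.float64(0.0913))] side [(np.float64(376.0), np.float64(304.0)), (np.float64(385.0), np.float64(280.0)), (np.float64(459.0), np.float64(291.0)), (np.float64(455.0), np.float64(314.0))]
col [(np.float64(0.4838), np.float64(0.2342)), (np.float64(0.4515), np.float64(0.244)), (np.float64(0.416), np.float64(0.2517))] side [(np.float64(459.0), np.float64(412.0)), (np.float64(477.0), np.float64(421.0
[... 531 characters left out ...]
.2191)), (np.float64(0.5876), np.float64(-0.4611)), (np.float64(0.4102), np.float64(-0.4714)), (np.float64(0.3953), np.float64(-0.2319))] side [(np.float64(457.0), np.float64(226.0)), (np.float64(468.0), np.float64(157.0)), (np.float64(544.0), np.float64(164.0)), (np.float64(539.0), np.float64(234.0))]
plunger [(np.float64(0.5929), np.float64(0.3431))] side [(np.float64(380.0), np.float64(437.0))]
mug bottle jar [(np.float64(0.4315), np.float64(0.5035))] side [(np.float64(464.0), np.float64(559.0))]
bottle cork [(np.float64(0.7771), np.float64(-0.1423))] side [(np.float64(350.0), np.float64(188.0))]
jar [(np.float64(0.7303), np.float64(-0.3178))] side [(np.float64(395.0), np.float64(161.0))]
```

```bash
cat >> h.py <<'E'
def box(x,y,yaw,lx,ly,z,oz=0,ox=0,oy=0):
    c,s=np.cos(yaw),np.sin(yaw)
    return [np.array([x+c*a-s*b,y+s*a+c*b,z]) for a,b in((lx/2,ly/2),(lx/2,-ly/2),(-lx/2,-ly/2),(-lx/2,ly/2))]
def draw(f,polys,pts=()):
    c=load(f); im=cv2.imread(f"pics/{f}.png")
    for P in polys: cv2.polylines(im,[np.int32([proj(c,p) for p in P])],True,(0,255,0),1)
    for p in pts: cv2.drawMarker(im,tuple(int(v) for v in proj(c,p)),(255,0,255),cv2.MARKER_CROSS,14,1)
    cv2.imwrite(f"pics/{f}_d.png",im)
def go(x,y,zg,a,lin=True,rate=.15):
    """grasp point to (x,y,zg), closing line at angle a"""
    b=ik([x,y,zg+D],a)
    if b is None: raise SystemExit(f"no ik {x,y,zg,a}")
    if lin: bot.line_to([x,y,zg+D],b[1],rate)
    else: bot.move_ptp([x,y,zg+D],b[1])
CH=(.587,.1476,-.168)
TR=(.4907,-.3459,.074)
MUG,BOT,JAR=(.4315,.5035),(.777,-.1423),(.7303,-.3178)
def ch(x,y,z=0):
    c,s=np.cos(CH[2]),np.sin(CH[2]); return np.array([CH[0]+c*x-s*y,CH[1]+s*x+c*y,z])
E
python3 - <<'E'
from h import *
go(.56,.10,.27,.04+np.pi/2,False)
print(current_clock(),current_joint_pos(),current_force())
shot("wrist","w1")
draw("w1",[box(*CH,.19,.33,.0865),box(.593,.068,.04,.14,.056,.1125)],[ch(-.065,0,.1295),(.593,.068,.1265),(.5929,.3431,.088)])
E
```

```text
2.7167 [ 4.60245003e-01  2.69810173e-01 -8.58159711e-02  6.88128612e-05
 -1.21533837e+00  1.14924763e+00] [-0.67591651 -0.50369316  0.46498836]
```

View pics/w1_d.png

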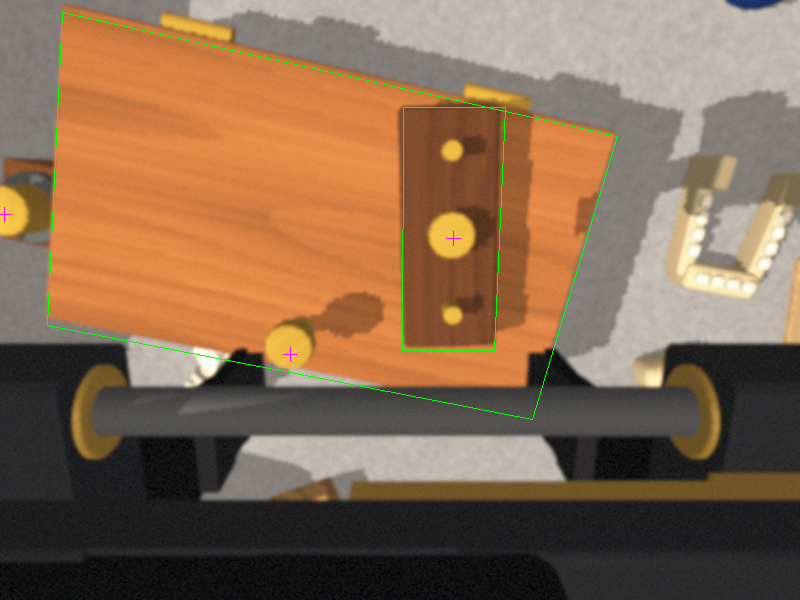

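The wrist view matches the model. The socket is at (452,236), as predicted; the chest sits about 3 mm further in +x. I'll move the mount now.

```bash
sed -i 's/^CH=.*/CH=(.590,.148,-.168)/' h.py; cat >> h.py <<'E'
def st(l=""): print(l,"t",round(current_clock(),1),"gap mm",round(current_finger_gap()*87,1),"gf",round(float(np.max(current_gripper_force())),1),"F",np.round(current_force(),1))
def pick(x,y,zg,a,zup=.22,op=1.0):
    jaws.set_gripper(op); go(x,y,zup,a,False); go(x,y,zg,a,rate=.12); jaws.set_gripper(0.0); st("gripped")
    go(x,y,zup,a); st("lifted")
E
python3 - <<'E'
from h import *
a=.04+np.pi/2
pick(.594,.068,.108,a,.22)
a=TR[2]+np.pi/2
go(TR[0],TR[1],.20,a,False); st()
go(TR[0],TR[1],.031,a); st("down"); jaws.set_gripper(1.0)
go(TR[0],TR[1],.20,a); st()
# view toward knob/chest
k=ch(-.065,0); go(k[0]-.03,k[1],.25,CH[2]+np.pi/2,False); shot("wrist","w2"); shot("top","t2")
draw("w2",[box(*CH,.19,.33,.0865)],[ch(-.065,0,.1295)])
E
```

```text
gripped t 5.1 gap mm 55.6 gf 29.9 F [-0.5  0.2  0.3]
lifted t 6.0 gap mm 55.5 gf 29.9 F [ 0.1 -0.3 -2.1]
 t 8.0 gap mm 55.8 gf 29.9 F [ 0.  -0.7 -1.8]
down t 9.3 gap mm 56.0 gf 29.9 F [ 0.1 -0.7 -1.1]
 t 11.4 gap mm 87.2 gf 0.0 F [-0.3  1.4 -0.4]
```

View pics/w2_d.png

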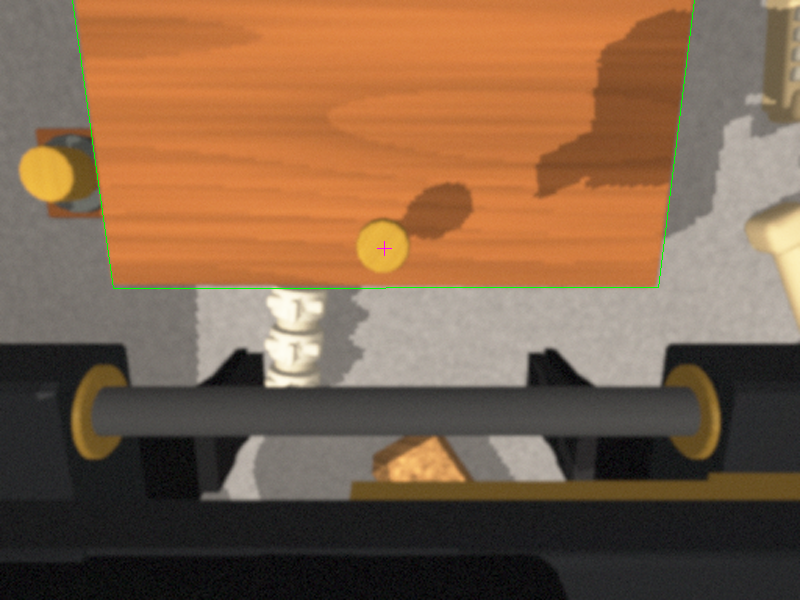

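View pics/t2.png

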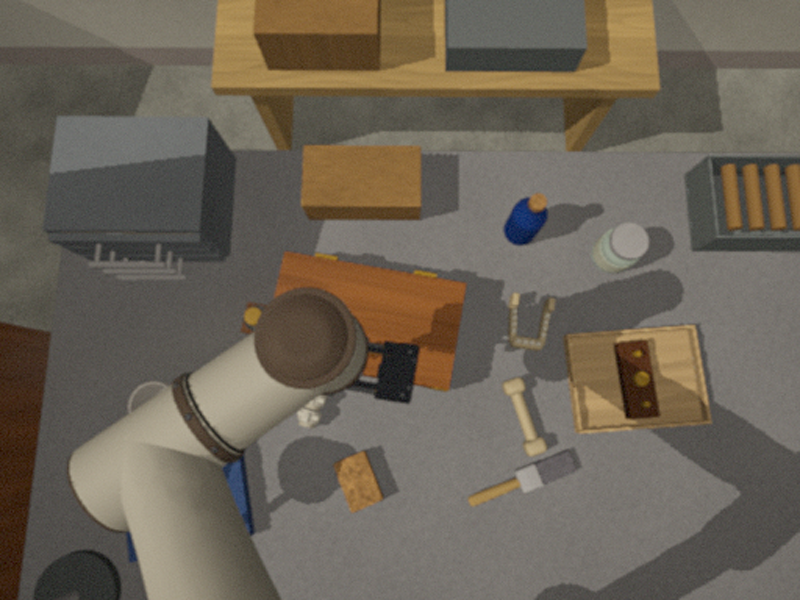

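The mount is in the tray at (638,378) and the lid is clear. The knob is at (383,246), where predicted. Next I'll open the lid along its arc.

```bash
cat >> h.py <<'E'
def knob(t):  # lid angle -> knob centre world
    return ch(.095-.160*np.cos(t)+.043*np.sin(t),0,.0785+.160*np.sin(t)+.043*np.cos(t))
E
python3 - <<'E'
from h import *
a=CH[2]+np.pi/2
k=knob(0); print(k)
go(*k,a,rate=.1); jaws.set_gripper(0.0); st("knob")
for i,t in enumerate(np.arange(.15,1.76,.1)):
    go(*knob(t),a,rate=.06)
    if i%3==0: st(f"{t:.2f}")
    if np.linalg.norm(current_force())>45: print("stop",t); break
st(f"end {t:.2f}")
shot("side","s3")
E
```

```text
[0.52591512 0.1588687  0.1215    ]
knob t 15.8 gap mm 26.9 gf 30.0 F [-0.6  4.8 -0.8]
0.15 t 16.4 gap mm 26.9 gf 30.0 F [-0.6  5.  -1.1]
0.45 t 17.7 gap mm 26.7 gf 30.0 F [-1.4  5.8 -1.5]
0.75 t 18.9 gap mm 26.8 gf 30.0 F [-3.5  5.3 -0.3]
1.05 t 20.2 gap mm 26.7 gf 29.9 F [-3.6  4.4  2.2]
1.35 t 21.5 gap mm 26.8 gf 30.0 F [-0.2  2.8  2.9]
1.65 t 22.8 gap mm 26.9 gf 30.0 F [2.7 1.7 3.7]
end 1.75 t 23.2 gap mm 26.7 gf 30.0 F [4.  0.4 3.7]
```

View pics/s3.png

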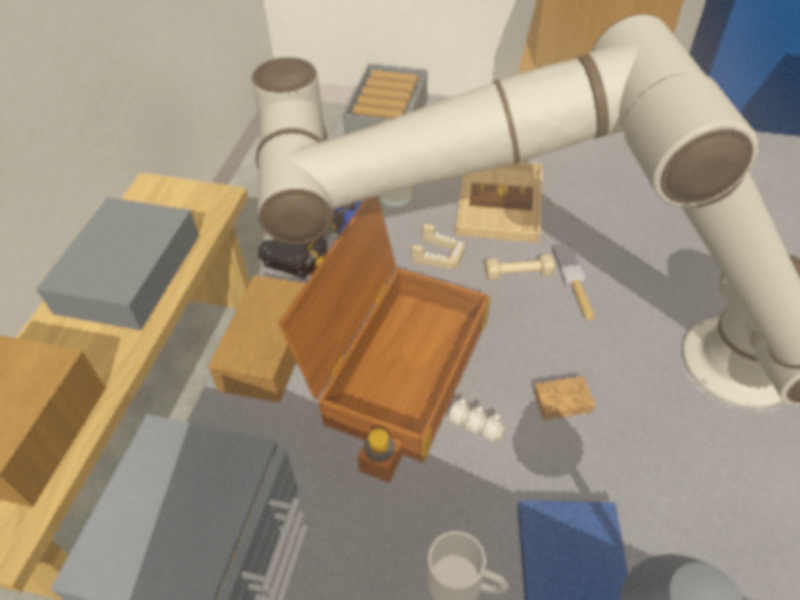

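The lid is open at about 1.75 rad. I'll release it, back off over the top, and look at the column.

```bash
python3 - <<'E'
from h import *
a=CH[2]+np.pi/2
k=knob(1.75)
jaws.set_gripper(.6)
for z in(.34,.32,.31):
    if ik([k[0],k[1],z+D],a): break
print(z); go(k[0],k[1],z,a); st()
go(.50,.17,.34,a,rate=.25)
go(.40,.24,.25,-.25+np.pi/2,False); st(); shot("wrist","w4")
draw("w4",[box(.4515,.244,-.2526,.094,.040,.030),box(*CH,.19,.33,.078)])
E
```

```text
0.34
 t 24.9 gap mm 52.1 gf 0.0 F [-0.   0.  -0.8]
 t 26.7 gap mm 52.5 gf 0.0 F [0.6 1.2 0.3]
```

View pics/w4_d.png

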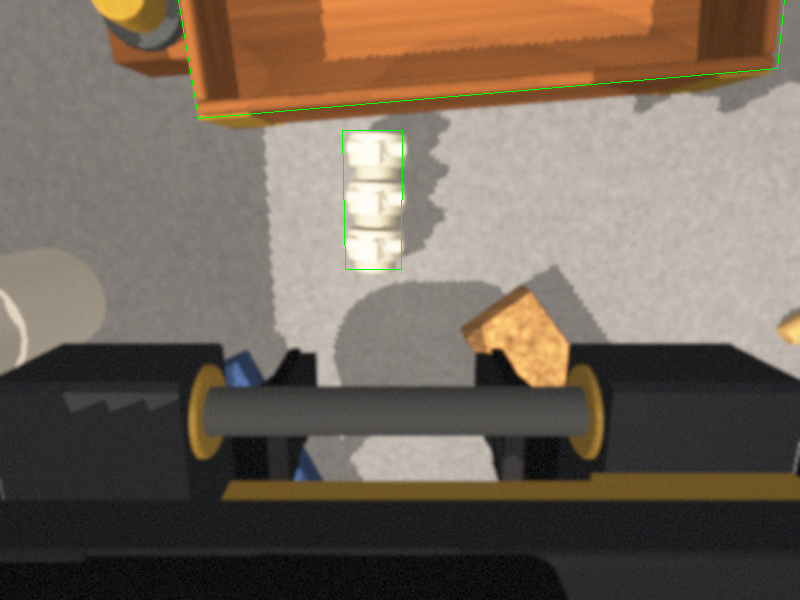

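The column matches the prediction to within about 1 mm (box at (344..403, 130..269)). I'll pick it up and place it in the chest.

```bash
cat >> h.py <<'E'
def put(x,y,h,a,release,zup=.21):
    """h: grasp height above underside; x,y chest-frame grasp point"""
    p=ch(x,y); go(p[0],p[1],zup,a,False); st("over")
    go(p[0],p[1],.008+h+.004,a,rate=.12); st("down"); jaws.set_gripper(release); go(p[0],p[1],zup,a); st("out")
E
python3 - <<'E'
from h import *
pick(.4515,.243,.024,-.2526+np.pi/2,.22)
if current_finger_gap()*87>30:
    put(0,.07,.024,CH[2]+np.pi/2,.68)
    c=(.4235,-.1366); go(c[0]-.06,c[1]-.01,.25,.3126+np.pi/2,False); shot("wrist","w5")
    draw("w5",[box(*c,.3126,.14,.038,.034),box(.593,-.153,-.166,.097,.08,.03)])
E
```

```text
gripped t 30.6 gap mm 39.7 gf 29.8 F [ 0.3 -0.   0.1]
lifted t 32.1 gap mm 39.9 gf 29.8 F [ 0.  -0.1 -2.2]
over t 32.7 gap mm 39.9 gf 29.8 F [-1.4  0.  -1.9]
down t 34.3 gap mm 39.9 gf 29.8 F [ 0.2 -0.3 -0.8]
out t 36.3 gap mm 59.2 gf 0.0 F [-0.3  0.2  0.5]
```

View pics/w5_d.png

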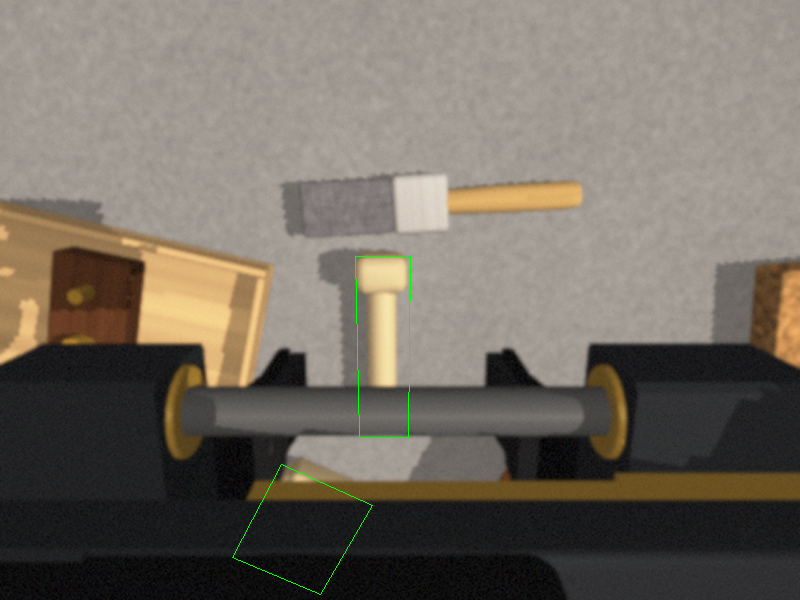

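The bone lies as predicted, with its end at (383,272). Pick it up and place it, then look at the jaw.

```bash
python3 - <<'E'
from h import *
pick(.4235,-.1366,.022,.3126+np.pi/2,.22,.8)
if current_finger_gap()*87>15:
    put(0,.005,.022,CH[2]+np.pi/2,.45)
    go(.52,-.145,.25,-.166+np.pi/2,False); shot("wrist","w6")
    draw("w6",[box(.593,-.153,-.166,.097,.08,.03),box(*CH,.19,.33,.078)])
E
```

```text
gripped t 41.7 gap mm 21.9 gf 30.0 F [ 0.  -0.4 -0.4]
lifted t 43.2 gap mm 21.9 gf 30.0 F [ 0.5 -0.4 -1.3]
over t 45.1 gap mm 21.9 gf 30.0 F [ 0.4  0.4 -2.1]
down t 46.7 gap mm 21.8 gf 30.0 F [ 0.8  0.4 -1.2]
out t 48.7 gap mm 39.1 gf 0.0 F [-0.9 -0.4  0.2]
```

View pics/w6_d.png

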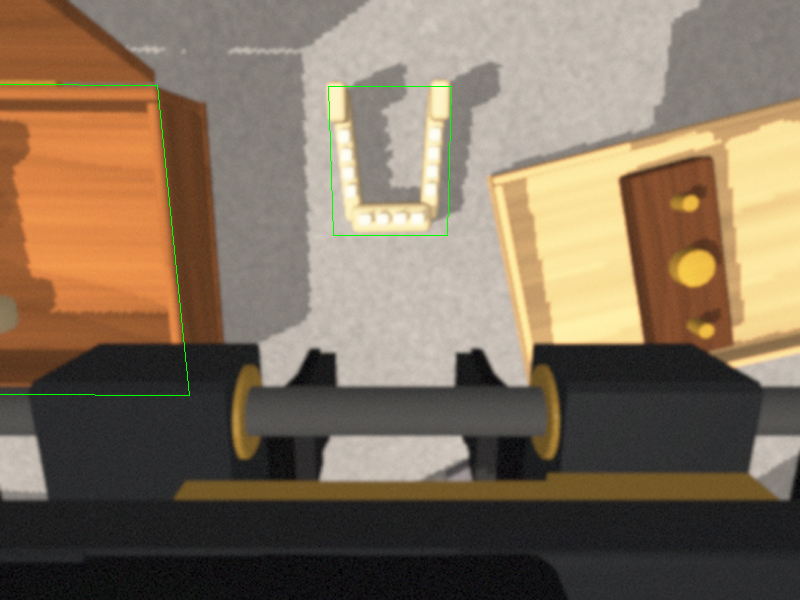

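The jaw's chin bar spans (352..432, 205..231), and its yaw matches the tool. I'll grip it across the chin.

```bash
python3 - <<'E'
from h import *
c=load("w6"); p=bp(c,392,218,.03); print(p)
e=(bp(c,337,100,.044)+bp(c,440,98,.044))/2; yaw=np.arctan2(e[1]-p[1],e[0]-p[0]); print("yaw",yaw)
yaw=np.clip(yaw,-.22,-.12)
b1=ik([p[0],p[1],.2+D],yaw); q=ch(-.035,-.085); b2=ik([q[0],q[1],.2+D],CH[2]); print(b1[1],b2[1])
if abs(b1[1][2]-b2[1][2])<.5:
    pick(p[0],p[1],.026,yaw,.22,.7)
    if current_finger_gap()*87>12:
        put(-.035,-.085,.026,CH[2],.5)
    go(.50,.12,.30,CH[2]+np.pi/2,False); shot("wrist","w7"); shot("top","t7")
E
```

```text
[ 0.55684582 -0.14811526  0.03      ]
yaw -0.13906118410459883
[3.141592653589793, 0, np.float64(-1.7098575108994956)] [3.141592653589793, 0, -1.7387963267948967]
gripped t 54.5 gap mm 19.9 gf 30.0 F [-0.6  0.8  0.5]
lifted t 56.0 gap mm 19.9 gf 30.0 F [-0.5 -0.1 -1.6]
over t 56.9 gap mm 19.7 gf 30.0 F [ 0.3 -0.3 -0.7]
down t 58.4 gap mm 19.6 gf 30.0 F [ 0.4 -0.3 -1.4]
out t 60.5 gap mm 43.5 gf 0.0 F [-0.1  0.5  0.1]
```

View pics/w7.png

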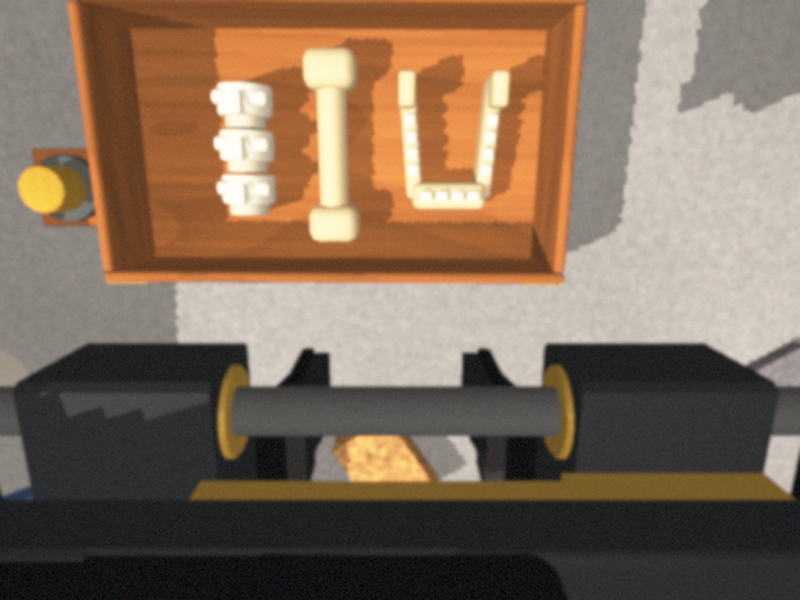

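All three bones lie flat inside the chest: column (245,148), bone (332,145), jaw (450,140). Now I'll close the lid by the knob, reversing the arc.

```bash
python3 - <<'E'
from h import *
p=bp(load("w7"),42,190,.088); print("plunger",p, "w2", bp(load("w2"),48,174,.088))
a=CH[2]+np.pi/2
jaws.set_gripper(.6)
go(.50,.17,.34,a); k=knob(1.75)
go(k[0],k[1],.34,a,rate=.25); go(*k,a,rate=.1); jaws.set_gripper(0.0); st("knob")
if current_finger_gap()*87>20:
    for i,t in enumerate(np.r_[np.arange(1.65,.1,-.1),.05,0.0]):
        go(*knob(t),a,rate=.06)
        if i%4==0: st(f"{t:.2f}")
        if np.linalg.norm(current_force())>45: print("stop",t); break
    st(f"end {t:.2f}")
    f0=current_force()[2]
    for dz in(.001,.002,.003,.004,.005):
        kk=knob(0); go(kk[0],kk[1],kk[2]-dz,a,rate=.02); bot.hold(.1); st(f"dz{dz}")
        if current_force()[2]-f0>10: break
shot("side","s8")
E
```

```text
plunger [0.59441342 0.34285981 0.088     ] w2 [0.59477017 0.34238916 0.088     ]
knob t 66.0 gap mm 27.0 gf 30.0 F [-0.4 -1.   0.2]
1.65 t 66.4 gap mm 26.5 gf 30.0 F [-1.4 -1.2  0.7]
1.25 t 68.1 gap mm 26.4 gf 30.1 F [-0.3  0.2 -0.8]
0.85 t 69.8 gap mm 26.6 gf 30.0 F [ 1.9  3.7 -3.7]
0.45 t 71.5 gap mm 26.2 gf 30.0 F [ 2.8  5.9 -2.1]
0.05 t 73.2 gap mm 27.0 gf 30.0 F [ 4.6  7.1 -4. ]
end 0.00 t 73.5 gap mm 26.5 gf 30.0 F [ 2.7  6.6 -1.3]
dz0.001 t 73.8 gap mm 27.0 gf 30.0 F [0.8 7.1 2. ]
dz0.002 t 74.2 gap mm 26.6 gf 30.0 F [-1.8  6.6  7. ]
dz0.003 t 74.5 gap mm 27.0 gf 30.0 F [-3.   6.9 12.2]
```

View pics/s8.png

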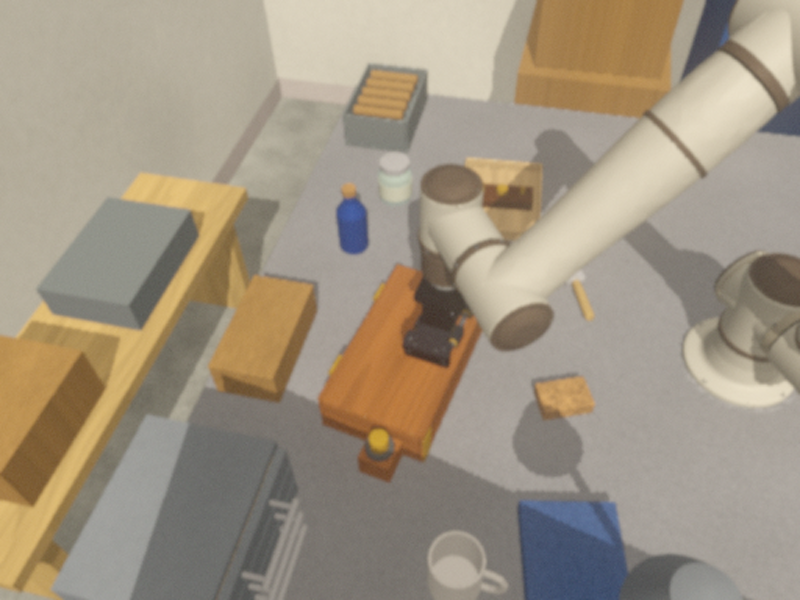

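The lid is shut and reacts at 12 N. I'll release it, press the knob top once to confirm, then push the plunger.

```bash
cat >> h.py <<'E'
def press(x,y,z0,a,depth,fmax):
    """closed fingertips down from tip height z0 until fmax or depth"""
    f0=current_force()[2]; d=-.006
    while d<depth:
        d+=.001; go(x,y,z0-d+.018,a,rate=.03); f=current_force()[2]-f0
        if f>fmax: break
    bot.hold(.3); st(f"press d={d:.3f} f={f:.1f}"); return d
E
python3 - <<'E'
from h import *
a=CH[2]+np.pi/2; k=knob(0)
jaws.set_gripper(.6); bot.hold(.2); go(k[0],k[1],.20,a); st(); jaws.set_gripper(0.0)
print(press(k[0],k[1],.1295,a,.004,15)); go(k[0],k[1],.20,a)
x,y=.5946,.3427
go(x,y,.16,a,False); st("over plunger"); 
go(x,y,.088+.018+.008,a)
d=press(x,y,.088,a,.028,16)
go(x,y,.088+.018+.03,a,rate=.08); go(x,y,.25,a); st("up")
bot.goto_joints([-0.898,0.385,0.008,0,-1.194,-0.259]); bot.hold(.5); st("home")
shot("top","t9"); shot("side","s9")
A=cv2.imread("pics/t9.png");B=cv2.imread("pics/s9.png")
cv2.imwrite("pics/f9.png",np.vstack([A[180:480],B[200:500]]))
E
```

```text
t 76.2 gap mm 52.3 gf 0.0 F [0.4 0.5 0.5]
press d=0.003 f=19.0 t 81.3 gap mm 0.5 gf 9.3 F [-7.5  0.8 17.9]
0.003
over plunger t 82.7 gap mm 0.3 gf 0.0 F [ 0.2 -0.   1.1]
press d=0.025 f=16.3 t 91.2 gap mm 0.2 gf 8.4 F [-4.8 -1.5 16.3]
up t 92.9 gap mm 0.5 gf 0.0 F [ 0.3 -0.3 -0.4]
home t 96.8 gap mm 0.4 gf 0.0 F [ 0.3 -0.3  0. ]
```

View pics/f9.png

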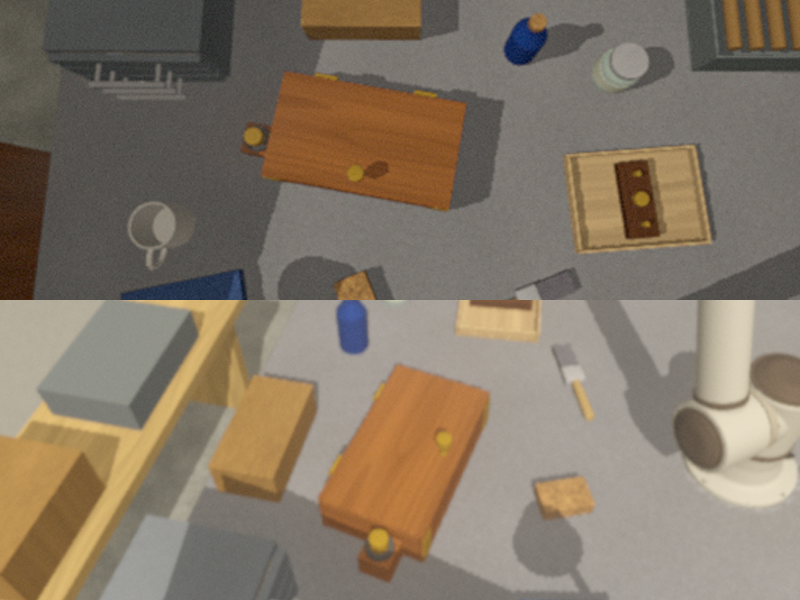

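The lid is shut with the knob at (355,173), and the plunger is back up at (253,135). The mount is in the tray, and the bottle, jar and mug have not moved.

```bash
python3 -c "
from rig import *
print(order.close_job())"
```

```text
the job is handed in; nothing more can be done
None
```

The job is done and handed in: the mount is in the tray, the column, long bone and jaw are in the shut chest, and the plunger was pushed to its stop (16 N against the 9 N spring) and sprang back, with the bottle, jar and mug unmoved.

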